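# Seat a taper plug in its floating cup and check that it rocks free

### The job

Take the taper plug by its black handle and set it, cone down, in the brass cup that matches it, then press it fully home with a firm but gentle push of about 10 N, never more than 20 N. Then check that it rocks free: nudge the handle sideways until the plug tips by 5 to 10 degrees in its cup, and let it drop back fully home, standing upright and let go. Leave the electrode, bush, tin and parallel alone.

Things in the scene. Friction and masses are not known exactly. Their poses are not given: they have to be found in the camera images.
- plug: loose steel taper plug, 0.20 to 0.33 kg, 56 mm across, 88 mm tall, standing on its small end on the bench at the start. Origin: centre of the small lower end, z up along its axis. Upward: a cone of 40 degrees half angle, radius 11 mm at z = 0 to 26 mm at z = 18 mm; dark collar, radius 28 mm, to z = 24 mm; then the handle. Oiled, friction in the cup about 0.2: the taper does not lock
- plug_top (a point): centre of the top of the plug's round black handle with two red lines, 20 mm in diameter, from 24 to 88 mm above the plug's origin: grip it there, at any yaw
- seat: fixed housing of the matching cup: dark square base plate 100 x 100 x 8 mm with a grey guard ring, 92 mm in diameter, its top at z = 22 mm; in it the brass cup. Origin: centre of the underside of the plate, z up. Only the housing is measured, not the cup. Fully home, the plug's origin is 18 to 30 mm above this origin
- seat_middle (a point): middle of the guard ring, 22 mm above the seat's origin, fixed to the housing. The brass cup, 60 mm across, mouth 45 mm, floats here: up to 4 mm off centre along the plate's x and y (slides at 1 N, so the plug centres it), set in height so that its rim stands 10 to 22 mm above this point, rigid downward: press slowly and read the force. It cannot tilt or turn
- home_pin (a joint): spring pin standing up in the middle of the brass cup's floor, pushed down by the plug's small end: 0 m with the plug out or not yet 6 mm from home, growing as the plug sinks, about 0.006 m with the plug fully home, whatever the cup's height. Its spring is under 1 N
- small_seat: fixed housing like the other one, but with a smaller steel-grey cup, 44 mm in diameter with a mouth of 26 mm, which does not fit the plug. Origin: centre of the underside of the plate; the rim is 30 mm above it. Not to be used
- electrode: loose copper electrode with three fins, 31 x 30 x 40 mm, bystander; origin: centre of its underside
- bush: loose bronze guide bush, 28 mm in diameter, 24 mm tall, bystander; origin: centre of its underside
- tin: loose white tin with yellow lid, 65 mm in diameter, 32 mm tall, bystander; origin: centre of its underside
- parallel: loose ground steel parallel, 22 x 120 x 8 mm, lying flat, bystander; origin: centre of its underside

How it is judged (in metres and radians):
On the way, in this order (a step that is already met when the one before it is completed fails the run):
1. the plug stands upright in the brass cup and is pressed fully home (contact forces round the cone add up to more than 9 N; a straight push of 10 N gives about 18) (value of joint home_pin above 0.0045 m and angle between plug's own z axis and vertical below 0.04 rad and horizontal distance between plug and seat below 0.008 m and contact force between plug and seat above 9 N), for 0.2 s.
2. the plug is rocked: tipped by more than 4 degrees while it is still in its cup (value of joint home_pin above 0.001 m and angle between plug's own z axis and vertical above 0.07 rad and horizontal distance between plug and seat below 0.015 m and contact force between plug and seat above 0.2 N).
At the end, for the whole second after the job is handed in: The plug rests in the brass cup, released and still, upright within 2.3 degrees, with the home pin pushed down by more than 4.5 mm (within about 1.5 mm of fully home), its axis within 8 mm of the housing's centre (value of joint home_pin above 0.0045 m and angle between plug's own z axis and vertical below 0.04 rad and horizontal distance between plug and seat below 0.008 m and linear speed of plug below 0.01 m/s and contact force between the fingers and plug below 0.05 N); the robot touches nothing.
It fails at once if the plug is forced into the seat: contact forces round the cone add up to more than 40 N, which a straight push of about 23 N gives (contact force between plug and seat above 40 N).
It fails at once if the plug is tipped over by more than 0.5 rad (angle between plug's own z axis and vertical above 0.5 rad).
It fails at once if the electrode, bush, tin or parallel is moved by more than 20 mm (distance of any of electrode, bush, tin, parallel from where it was at the start of the episode above 0.02 m).
It also fails if it takes over 51 s, if anything falls off the work surface, if the arm or the gripper's body presses on something with over 40 N, if the wrist force passes 120 N, or if a joint passes its speed limit or range.

### The arm

A 6-joint arm with a two-finger parallel gripper is mounted at the origin on the work surface; the furniture and walls round the work are solid. World frame = base frame: x ahead of the robot, y to its left, z up, the work surface at z = 0. Lengths are in m, angles in degrees, forces in N, time in s.
With the tool pointing down it reaches from about 0.325 to 0.85 m from the base axis. Payload 15.5 kg.
Tool frame: the origin (TCP) lies at the very end of the fingers, on their centre line; the grasp point (between the pads) lies arm.grip_depth behind it (arm.grip_depth is the distance from the TCP to the grasp point, in m); z points along the fingers, y is the line along which they close (so a half turn about z gives the same grasp; the last joint's range is limited). The gripper opens to 91 mm and grips with 3 to 60 N. Pads are 32 mm wide; open, the fingers measure 118 mm over their backs; the gripper's body (76 mm by 178 mm) begins 60 mm behind the grasp point.
Start: joints at [-80.243, 28.281, 77.091, -0, 74.628, -5.472], TCP at [0.164, -0.603, 0.214] pointing down, gripper open.
Joint ranges: [-166.48, 166.48], [-47.26, 123.95], [12.59, 153.08], [-70.14, 250.14], [6.76, 159.57], [-176.63, 176.63]. Speed limits (degrees/s): [108.29, 108.29, 147.25, 172.46, 172.46, 172.46].

### API

Orientations are given as a 3x3 rotation matrix whose columns are the frame's x, y, z axes.
In Python, from rig import arm gives the robot as it stands. Calls block until the motion is done:
- arm.move_to(position, orientation): joint-space move of the TCP to a pose.
- arm.move_l(position, orientation=None, feed=0.15): straight line of the TCP; orientation=None keeps the orientation; feed is the mean speed in m/s.
- arm.move_joints(angles): joint-space move.
- arm.grip(opening): finger opening in m; the grip force is fixed at half the most; returns when the fingers have stopped.
- arm.sleep(seconds).
- arm.solve_ik(position, orientation): joint angles nearest the present ones, or None.
- arm.snapshot(name): name is "side" or "top" or "wrist"; returns the picture (400x640x3 uint8, red, green, blue); there is no depth.
- arm.get_calibration(name): a dict with "intrinsics" (3x3 intrinsics, pixels), "cam_to_world" (4x4, takes a point from camera to world coordinates). Camera axes: x right, y down, z forward; pixel columns grow to the right and rows downward; lengths in m; the calibration is good to about 2 mm. A picture is of the moment at which its call begins: read the wrist's pose just before it. get_calibration takes no time and is no camera call; for the wrist camera it gives the pose at the moment of the call.
A pose or a line that the arm cannot do raises arm.Unreachable and nothing moves.
- arm.sign_off(): hands the job in; it is judged then, once.
Readings, each from a call of its own:
- arm.current_t(): time.
- arm.current_joint_positions(): joint angles.
- arm.current_dq(): joint speeds.
- arm.current_tau(): joint torques, N m.
- arm.current_ee_pos(): TCP position.
- arm.current_tool_rot(): TCP orientation.
- arm.current_force(): force on the tool from outside, world axes, zero at the start.
- arm.current_torque(): the same for the moment, N m.
- arm.current_width(): finger opening in m.
- arm.current_grasp_force(): force on a finger pad.
Only numpy, scipy, OpenCV 4.12 (cv2) and the standard library are available. Lean on these libraries where they do the work, as an engineer would, in place of code of your own. Each camera call takes 0.05 s, during which the arm holds its last target. There are 200 camera calls.

## Working session

There is one attempt and no reset: what is moved stays moved. The work goes in short steps, each a Python script; the robot and the scene stay as the last script left them, time stands still between calls to the robot, and variables do not carry over. Pictures are saved under pics/ and viewed, at most 10 in all, crops included, and the job is handed in when it is done.

```bash
ls; mkdir -p pics; python3 - <<'E'
from rig import arm
import cv2,numpy as np
for n in ("top","side"):
    cv2.imwrite(f"pics/{n}0.png",arm.snapshot(n)[:,:,::-1])
    c=arm.get_calibration(n);print(n,np.round(c["intrinsics"],1).tolist(),np.round(c["cam_to_world"],3).tolist())
print(arm.grip_depth,arm.current_t(),arm.current_force())
print(np.round(arm.current_tool_rot(),3).tolist())
E
```

```text
pics
top [[419.2, 0.0, 315.0], [0.0, 419.2, 200.4], [0.0, 0.0, 1.0]] [[-0.021, -0.993, 0.12, 0.331], [-1.0, 0.024, 0.018, 0.027], [-0.02, -0.119, -0.993, 1.184], [0.0, 0.0, 0.0, 1.0]]
side [[406.1, 0.0, 320.9], [0.0, 406.1, 204.5], [0.0, 0.0, 1.0]] [[0.992, -0.086, 0.091, 0.371], [-0.125, -0.634, 0.764, -0.819], [-0.008, -0.769, -0.639, 0.785], [0.0, 0.0, 0.0, 1.0]]
0.0188 0.1 [ 0.39106822 -0.08725371 -0.04193218]
[[0.965, 0.263, -0.0], [0.263, -0.965, 0.001], [0.0, -0.001, -1.0]]
```

View pics/top0.png

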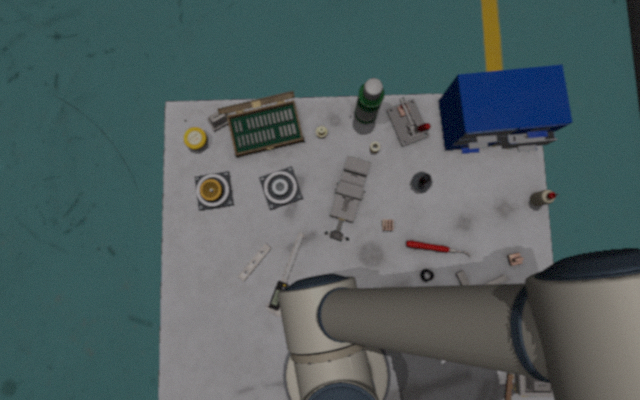

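View pics/side0.png

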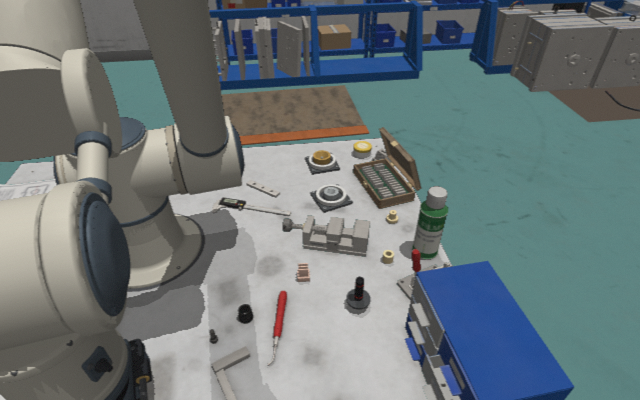

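The top view shows the plug at (422,182), the brass cup's housing at (213,190), the steel cup at (281,187), the vise between them, and the blue box to the right of the plug. In the side view the plug is at (358,295) and the brass cup at (322,160).

```bash
cat > h.py <<'E'
from rig import arm
import cv2,numpy as np
def ray(cal,uv,z):
    K,T=cal["intrinsics"],cal["cam_to_world"]
    d=T[:3,:3]@np.linalg.solve(K,[uv[0],uv[1],1]); o=T[:3,3]
    return o+d*(z-o[2])/d[2]
def down(yaw):  # tool x at yaw, z down
    c,s=np.cos(np.radians(yaw)),np.sin(np.radians(yaw))
    return np.array([[c,s,0],[s,-c,0],[0,0,-1.]])
def save(n,f,crop=None,k=1):
    c=arm.get_calibration(n); im=arm.snapshot(n)[:,:,::-1]
    if crop: im=im[crop[1]:crop[3],crop[0]:crop[2]]
    cv2.imwrite(f"pics/{f}.png",cv2.resize(im,None,fx=k,fy=k,interpolation=cv2.INTER_CUBIC)); np.savez(f"pics/{f}.npz",**c); return c
E
python3 - <<'E'
from h import *
t,s=arm.get_calibration("top"),arm.get_calibration("side")
for nm,c,p,z in (("plug",t,(422,182),.04),("plug",s,(358,303),.024),("plugtop",s,(360,279),.088),("seat",t,(213,190),.015),("seat",s,(322,162),.022),("small",t,(281,187),.015),("box",t,(440,100),.1),("box",t,(447,150),.05),("vise",t,(345,200),.05),("bottle",t,(372,90),.15)):print(nm,np.round(ray(c,p,z),3))
T=np.array(arm.get_calibration("wrist")["cam_to_world"]);R=arm.current_tool_rot();print(np.round(R.T@(T[:3,3]-arm.current_ee_pos()),3),np.round(R.T@T[:3,:3],2).tolist())
print(arm.get_calibration("wrist")["intrinsics"])
E
```

```text
plug [ 0.513 -0.248  0.04 ]
plug [ 0.519 -0.268  0.024]
plugtop [ 0.523 -0.252  0.088]
seat [0.509 0.336 0.015]
seat [0.511 0.314 0.022]
small [0.513 0.143 0.015]
box [ 0.723 -0.293  0.1  ]
box [ 0.599 -0.318  0.05 ]
vise [ 0.467 -0.034  0.05 ]
bottle [ 0.737 -0.106  0.15 ]
[ 0.081  0.    -0.172] [[-0.0, -0.96, -0.29], [1.0, 0.0, -0.0], [0.0, -0.29, 0.96]]
[[321.4302931    0.         322.56429807]
 [  0.         321.4302931  193.0972409 ]
 [  0.           0.           1.        ]]
```

```bash
python3 - <<'E'
from h import *
q0=arm.current_joint_positions()
arm.move_to([.25,-.36,.33],down(60)); print(arm.current_t(),np.round(arm.current_joint_positions(),0))
arm.move_to([.515,-.255,.24],down(90)); print(arm.current_t(),np.round(arm.current_joint_positions(),0))
save("wrist","w1")
E
```

```text
1.1917 [-63.   7.  91.  -0.  83. -33.]
2.3417 [-32.  23.  82.  -0.  75. -32.]
```

View pics/w1.png

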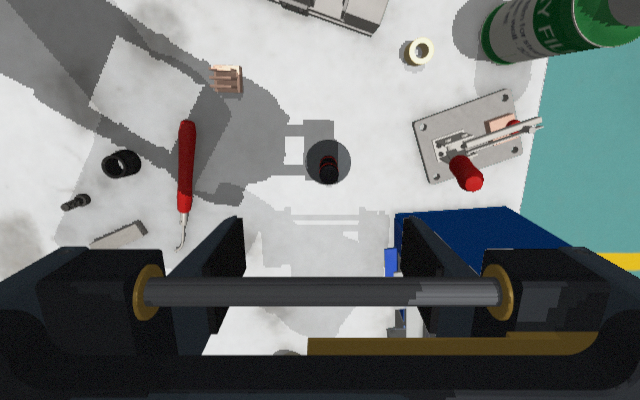

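The plug's collar is centred at about (328,161), and its handle's top end is near (328,178). The blue box edge starts at column 393, right of the plug.

```bash
python3 - <<'E'
from h import *
c=dict(np.load("pics/w1.npz"))
for p,z in (((328,161),.024),((328,177),.088),((306,161),.024),((350.5,161),.024),((395,215),.1),((395,215),.05),((450,185),.05)):print(p,np.round(ray(c,p,z),4))
im=cv2.imread("pics/w1.png")[120:220,270:400];cv2.imwrite("pics/w1c.png",cv2.resize(im,None,fx=5,fy=5,interpolation=cv2.INTER_CUBIC))
E
```

```text
(328, 161) [ 0.52  -0.25   0.024]
(328, 177) [ 0.5191 -0.2543  0.088 ]
(306, 161) [ 0.4931 -0.2499  0.024 ]
(350.5, 161) [ 0.5476 -0.25    0.024 ]
(395, 215) [ 0.5884 -0.292   0.1   ]
(395, 215) [ 0.6003 -0.3108  0.05  ]
(450, 185) [ 0.6622 -0.2736  0.05  ]
```

View pics/w1c.png

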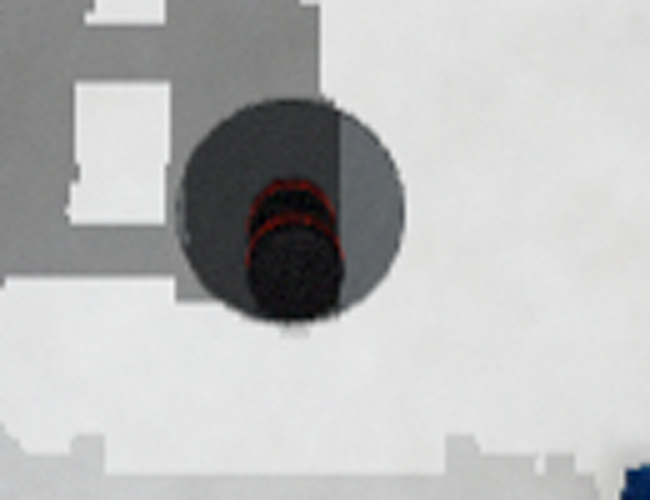

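Refined: collar centre (328.2,162) and top (329.2,174) put the plug at about (0.520, -0.251). The collar measures 54.5 mm across, close to the given 56 mm. Next I grip it, lift it and look at the seat.

```bash
python3 - <<'E'
from h import *
R=down(90); P=np.array([.5198,-.2515,0])
arm.grip(.06)
arm.move_l(P+[0,0,.12],R,.2); arm.move_l(P+[0,0,.052],R,.1)
f0=arm.current_force(); arm.grip(0.0)
print("w",arm.current_width(),arm.current_grasp_force(),f0,arm.current_force())
arm.move_l(P+[0,0,.25],R,.2); arm.sleep(.2)
print("t",arm.current_t(),arm.current_width(),arm.current_force())
arm.move_to([.515,0.0,.28],R)
arm.move_to([.515,.21,.28],R); arm.sleep(.3); print(arm.current_t(),arm.current_force(),arm.current_ee_pos())
save("wrist","w2")
E
```

```text
w 0.01920587521981887 29.989832304418087 [ 0.69560168 -0.54671919  0.70908876] [0.25359322 0.2754657  0.75403083]
t 6.6667 0.019209567548947815 [ 0.35644924 -1.24717773 -3.21776113]
8.8083 [-0.14206296  0.40492048 -3.32220018] [0.51526878 0.2091754  0.28005898]
```

View pics/w2.png

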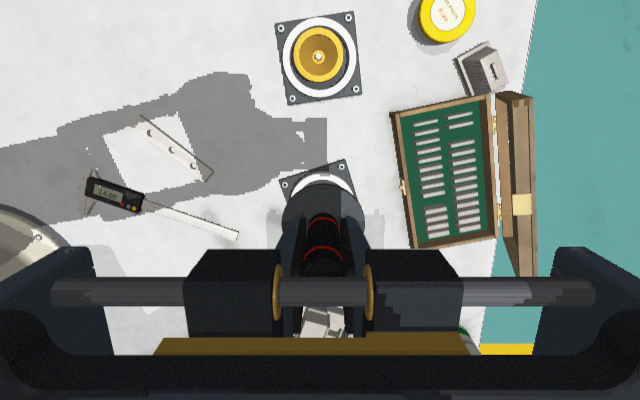

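The housing is at the top of the view. Its plate corners are about (276,22), (353,12), (367,95) and (290,105); the guard ring centre is about (319,57) and the brass rim about (319,54). The plug hangs straight in the fingers.

```bash
python3 - <<'E'
from h import *
c=dict(np.load("pics/w2.npz"))
im=cv2.imread("pics/w2.png");cv2.imwrite("pics/w2c.png",cv2.resize(im[0:120,260:380],None,fx=5,fy=5,interpolation=cv2.INTER_CUBIC))
for p,z in (((321.5,58.5),.008),((276,22),.008),((353,12),.008),((319,57),.022),((277,57),.022),((361,57),.022),((319,54),.035),((319,54),.044)):print(p,np.round(ray(c,p,z),4))
F=np.array([arm.current_force() for _ in range(3)]);print(F,arm.current_t())
E
```

```text
(321.5, 58.5) [0.5131 0.3376 0.008 ]
(276, 22) [0.4566 0.3798 0.008 ]
(353, 12) [0.5521 0.3907 0.008 ]
(319, 57) [0.51   0.3378 0.022 ]
(277, 57) [0.458  0.3379 0.022 ]
(361, 57) [0.5621 0.3378 0.022 ]
(319, 54) [0.5102 0.3397 0.035 ]
(319, 54) [0.5103 0.3387 0.044 ]
[[-0.13243494  0.33536191 -2.82785302]
 [-0.13243494  0.33536191 -2.82785302]
 [-0.13243494  0.33536191 -2.82785302]] 8.8583
```

View pics/w2c.png

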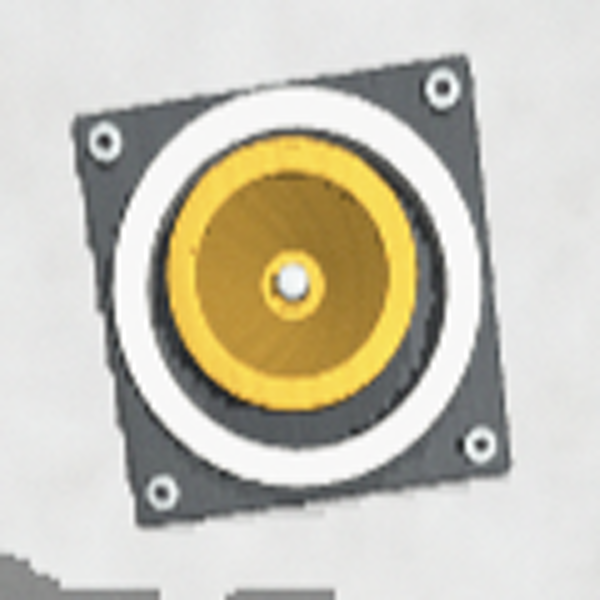

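The crop gives the ring centre at (319.7,57.2) and the rim centre at (318.3,54), so the cup is at about (0.5095, 0.339). Next I lower the plug over it, press slowly and read the force.

```bash
python3 - <<'E'
from h import *
R=down(90); C=np.array([.5097,.3387,0])
def F(n=4):
    a=[]
    for _ in range(n): a.append(arm.current_force()); arm.sleep(.02)
    return np.mean(a,0)
arm.move_l(C+[0,0,.20],R,.25); arm.move_l(C+[0,0,.098],R,.12); arm.sleep(.3)
f0=F(10); print(arm.current_t(),f0)
z=.098
while z>.064:
    f=F(3)-f0
    if f[2]>10: break
    z-=.0007 if f[2]<1.2 else .0002
    arm.move_l(C+[0,0,z],R,.03)
    if f[2]>.8: print(round(z,4),np.round(f,1))
arm.sleep(.4); print("end",arm.current_t(),z,F(6)-f0,arm.current_ee_pos(),arm.current_width())
np.save("f0.npy",f0)
save("wrist","w3")
E
```

```text
11.0833 [-1.40572150e-03  2.92557718e-01 -2.98874311e+00]
0.0742 [ 0.3 -0.3  0.9]
0.074 [-0.  -0.3  2. ]
0.0738 [-0.5 -0.6  7.3]
0.0736 [-0.9 -0.4  9.6]
end 22.6333 0.07359999999999978 [-0.53877935 -1.12539134 12.01639402] [0.51010928 0.33888585 0.07412111] 0.01941122531048311
```

Pressing stopped hard at 12 N with the plug origin near z = 0.022 m, which is inside the 18 to 30 mm home range. I'll ease off, open a little, rise for a better lever and look.

```bash
python3 - <<'E'
from h import *
R=down(90); p=arm.current_ee_pos(); f0=np.load("f0.npy")
arm.move_l([p[0],p[1],.0740],R,.03); arm.sleep(.1); print(arm.current_force()-f0)
arm.grip(.036); print(arm.current_width())
arm.move_l([p[0],p[1],.093],R,.1); arm.sleep(.1)
print(arm.current_t(),arm.current_ee_pos(),arm.current_force())
save("wrist","w4"); im=cv2.imread("pics/w4.png")[120:320,220:420].astype(int)
cv2.imwrite("pics/w4c.png",cv2.resize(im.astype(np.uint8),None,fx=3,fy=3,interpolation=cv2.INTER_CUBIC))
m=((im[:,:,2]-np.maximum(im[:,:,1],im[:,:,0]))>50).astype(np.uint8)
print(cv2.connectedComponentsWithStats(m)[2:])
E
```

```text
[-1.07434249 -0.8440951   9.28902093]
0.03588649220691656
24.0417 [0.51000176 0.33882417 0.09275266] [ 0.1613918  -0.19336454 -0.67262292]
(array([[    0,     0,   200,   200, 39862],
       [   90,    87,    28,    12,    53],
       [   89,    97,     1,     2,     2],
       [   88,   101,     1,     1,     1],
       [  118,   100,     1,     2,     2],
       [   86,   111,    34,    14,    79],
       [  120,   123,     1,     1,     1]], dtype=int32), array([[ 99.48655361,  99.48176208],
       [104.11320755,  90.30188679],
       [ 89.        ,  97.5       ],
       [ 88.        , 101.        ],
       [118.        , 100.5       ],
       [102.87341772, 114.58227848],
       [120.        , 123.        ]]))
```

View pics/w4c.png

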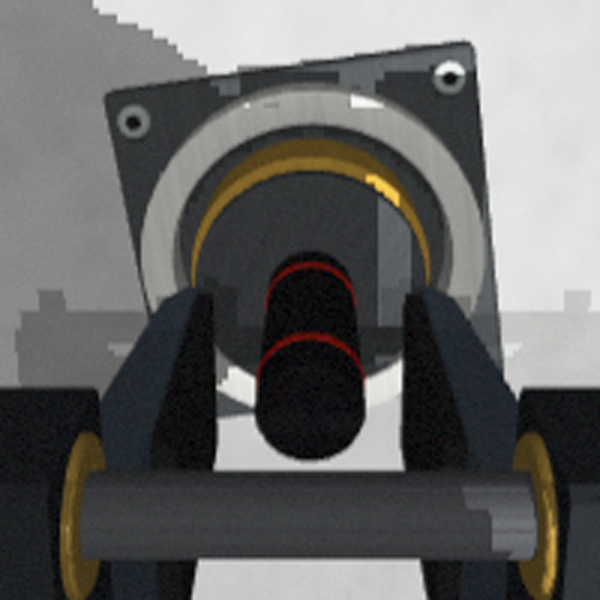

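The plug stands upright and home, with its two red lines at columns about 323 and rows 207 and 231 of the full image. Now the nudge towards +x, measuring the tilt from the red lines after each step.

```bash
cat > tilt.py <<'E'
from h import *
def lines(im):
    im=im.astype(int)[120:320,220:420]
    m=((im[:,:,0]-np.maximum(im[:,:,1],im[:,:,2]))>45).astype(np.uint8)
    m=cv2.dilate(m,np.ones((3,3),np.uint8)); n,_,s,_=cv2.connectedComponentsWithStats(m)
    s=sorted([r for r in s[1:] if r[2]>18],key=lambda r:r[1])[:2]
    return [(220+r[0]+(r[2]-1)/2,121+r[1]) for r in s]   # mid column, top row of each arc
def yplane(c,uv,y):
    d=c["cam_to_world"][:3,:3]@np.linalg.solve(c["intrinsics"],[uv[0],uv[1],1]);o=c["cam_to_world"][:3,3]
    return o+d*(y-o[1])/d[1]
def tilt(zs=None):
    c=arm.get_calibration("wrist"); L=lines(arm.snapshot("wrist"))
    if len(L)<2: return None
    if zs is None: return [yplane(c,p,.3489) for p in L]
    a,b=[ray(c,p,z) for p,z in zip(L,zs)]
    return np.degrees(np.arctan2(b[0]-a[0],zs[1]-zs[0])),b[0]
E
python3 - <<'E'
from tilt import *
P=tilt(); zs=[P[0][2],P[1][2]]; print(np.round(P,4)); t0=tilt(zs); print("upright",t0)
if .015<zs[1]-zs[0]<.05:
    R=down(90); p=arm.current_ee_pos(); f0=arm.current_force(); dx=.007
    arm.move_l(p+[dx,0,0],R,.05); print(arm.current_ee_pos()-p, tilt(zs))
    while dx<.017:
        dx+=.0008; arm.move_l(p+[dx,0,0],R,.03); arm.sleep(.05)
        t=tilt(zs); print(round(dx,4),t and np.round([t[0]-t0[0],1e3*(t[1]-t0[1])],1),np.round(arm.current_force()-f0,1))
        if t is None or t[0]-t0[0]>5.5: break
    np.save("zs.npy",zs+[t0[0],t0[1]]+list(p))
    cv2.imwrite("pics/w5c.png",cv2.resize(arm.snapshot("wrist")[120:320,220:420,::-1],None,fx=3,fy=3)); print(arm.current_t())
E
```

```text
[[0.5096 0.3489 0.0592]
 [0.5096 0.3489 0.0997]]
upright (np.float64(-0.48203651487027144), np.float64(0.5092791696632256))
[ 7.43104261e-03 -1.06439155e-05 -1.45724779e-04] (np.float64(-0.21214986424693946), np.float64(0.5095357354092384))
0.0078 [0.8 0.3] [ 0.8 -0.8  1.5]
0.0086 [1.  0.6] [ 0.6 -1.4  1.4]
0.0094 [1.  1.4] [-1.7 -1.   1.4]
0.0102 [1.  2.2] [-0.  -0.1  0.9]
0.011 [1. 3.] [-0.4 -0.6 -0.3]
0.0118 [1.5 3.8] [-0.6 -0.   0.3]
0.0126 [2.  4.6] [-1.  -1.6  0.6]
0.0134 [2.  5.4] [ 0.  -0.2  1. ]
0.0142 [2.  6.2] [0.  0.  1.2]
0.015 [2.9 7. ] [-2.1 -0.5  2.1]
0.0158 [3.9 7.8] [-1.2 -0.9  1.5]
0.0166 [4.4 8.3] [-2.4 -0.5  2.9]
0.0174 [5.7 9.7] [-1.3 -1.2  2.6]
29.125
```

```bash
python3 - <<'E'
from tilt import *
a=np.load("zs.npy"); p=a[4:]; R=down(90); dx=.0174
for _ in range(2):
    dx+=.0008; arm.move_l(p+[dx,0,0],R,.03); arm.sleep(.1); t=tilt(a[:2]); print(dx,t and (t[0]-a[2],1e3*(t[1]-a[3])))
    if t is None or t[0]-a[2]>7: break
cv2.imwrite("pics/w6c.png",cv2.resize(arm.snapshot("wrist")[120:320,220:420,::-1],None,fx=3,fy=3)); print(arm.current_t())
E
```

```text
0.018199999999999997 (np.float64(5.7726155703251685), np.float64(10.205478525932566))
0.018999999999999996 (np.float64(6.246677815505778), np.float64(11.003734914020068))
29.975
```

View pics/w6c.png

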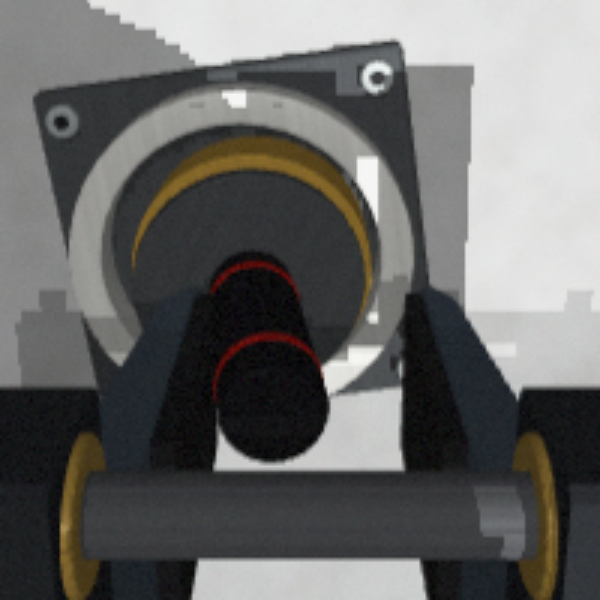

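The plug is tipped about 6 to 7° towards +x and is still in its cup, with the cup against its stop. I'll let it drop back and check.

```bash
python3 - <<'E'
from tilt import *
a=np.load("zs.npy"); p=a[4:]; R=down(90)
arm.move_l(p+[.005,0,0],R,.03); arm.sleep(.5)
t=tilt(a[:2]); print(t[0]-a[2],1e3*(t[1]-a[3]),arm.current_t(),arm.current_force())
P=tilt(); print(np.round(P,4),a[:2])
cv2.imwrite("pics/w7c.png",cv2.resize(arm.snapshot("wrist")[120:320,220:420,::-1],None,fx=3,fy=3))
E
```

```text
-0.2553496616574569 4.239387210967838 31.1417 [-0.34518206 -0.01827022  0.04926458]
[[0.514  0.3489 0.0571]
 [0.5138 0.3489 0.0983]] [0.05922021 0.09971415]
```

View pics/w7c.png

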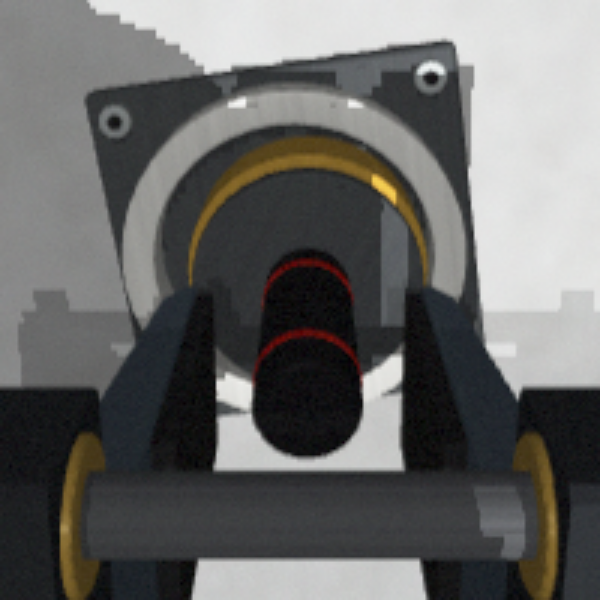

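The plug is upright and home again (tilt about 0°), about 4 mm off towards +x, with clear gaps to both fingers. I'll withdraw and hand in.

```bash
python3 - <<'E'
from h import *
arm.grip(.044); p=arm.current_ee_pos(); arm.move_l(p+[0,0,.12],down(90),.1); arm.sleep(.5)
print(arm.current_t(),arm.current_force()); print(arm.sign_off())
E
```

```text
33.45 [ 0.5435361  -0.45896168  0.13779437]
the job is handed in; nothing more can be done
None
```

I pressed the plug home in the brass cup with about 12 N, rocked it about 6° and let it drop back upright and released, then handed the job in at 33 s; no verdict was returned.

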